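Release and pull a push-fit tube with a collet fork

ROBOT

A 6-joint arm with a two-finger parallel gripper is mounted at the origin on a cart in front of the work surface, level with it; the furniture and walls round the work are solid. World frame = base frame: x ahead of the robot, y to its left, z up, the work surface at z = 0. Lengths are in mm, angles in degrees, forces in N, time in s.
With the tool pointing down it reaches from about 300 to 850 mm from the base axis. Payload 4.2 kg.
Tool frame: the origin (TCP) lies at the very end of the fingers, on their centre line; the grasp point (between the pads) lies 19 mm behind it (env.tcp_to_grasp is the distance from the TCP to the grasp point, in mm); z points along the fingers, y is the line along which they close (so a half turn about z gives the same grasp; the last joint's range is limited). The gripper opens to 91 mm and grips with 3 to 60 N. Pads are 32 mm wide; open, the fingers measure 118 mm over their backs; the gripper's body (76 mm by 178 mm) begins 60 mm behind the grasp point.
Start: joints at [62.223, 18.312, 89.639, -0, 72.044, -1.146], TCP at [257.745, 514.014, 213.976] pointing down, gripper open.
Joint ranges: [-177.97, 177.97], [-48.28, 115.42], [12.27, 149.76], [-77.06, 257.06], [2.81, 150.46], [-146.56, 146.56]. Speed limits (degrees/s): [147.25, 147.25, 180, 180, 180, 180].

INTERFACE

Orientations are given as [roll, pitch, yaw] about the fixed x, y, z axes, in that order (R = Rz(yaw) Ry(pitch) Rx(roll)).
In Python, from workcell import env gives the robot as it stands.
- The arm moves only by the tool move_arm, never from a script. Its argument "plan" is a list of rows, each a list of 3 entries, a list of its own where there are three numbers: the shift along the world's x, y, z in cm, then the turn about the world's z in degrees, then the closure, from 0 (fully open) to 1 (shut). In form: [[[x, y, z], turn, claw], ...]. A call has 1 to 5 rows; each row shifts and turns the commanded pose from where the row before left it; what a row does not reach is not made up. A row lasts 1/10 s, in which the tool goes at most 50 mm and 8.59 degrees, less where a joint would pass 70% of its speed; a pose out of reach is approached as far as the arm can. A call is refused whole if a number of a shift passes 5 or a number of a turn 8.59, either way. A call with a gripper value outside its range is refused whole. The fingers move at their own pace and stop on an object; "squeeze" is the grip in N (left out, the last holds). Time passes only in rows, so rows that do not move let the fingers close. It gives the time, the measured TCP pose, the force, the opening and the grip force at its end, in the units of the state.
- env.state(): the state, without advancing time (a new reading comes with each control period).
- env.grab_frame(name): name is "scene" or "side" or "wrist"; returns a dict with "frame" (420x560x3 uint8, red, green, blue), "z_map" (420x560 float32, mm along the optical axis (not along the pixel's ray), 0 where there is no reading), "fovy" (degrees; the focal length in pixels is half the picture's height over the tangent of half this angle, whatever the lens; pixels are square), "cx", "cy" (the principal point, pixels), "position" and "orientation" of the camera in the world. Camera axes: x right, y down, z forward; pixel columns grow to the right and rows downward; lengths in mm; the calibration is good to about 2 mm. A picture is of the moment at which its call begins.
- env.job_done(): hands the job in; it is judged then, once.
Trained networks look in a picture, given as the dict that the camera call returned (one of the last four; its "shot" number tells which), for a name from the list of things; names that differ only in an ending like _2 or _b are one class to them, and where a whole thing is asked for, a point or a joint stands for the part that bears it (a point fixed in the world has none). Each returns a list of dicts, best first, with "score" (0 to 1); they miss things now and then, are a little off and sometimes report something else, mostly with a low value. They report only what shows in the picture. A call takes as long as a camera call. They do not tell look-alikes from the thing itself.
- env.search_frame(picture, label): "point" ([column, row] in pixels, amid what is visible of it).
- env.landmark_of(picture, label): "point" ([column, row] in pixels: a listed point, or the origin of a listed thing).
The state is a dict: "time_s": time; "qpos": joint angles; "qvel": joint speeds; "effort": joint torques, N m; "ee_pos": TCP position; "ee_rot": TCP orientation; "force": force on the tool from outside, world axes, zero at the start; "torque": the same for the moment, N m; "gripper_width": finger opening in mm; "gripper_force": force on a finger pad.
Only numpy, scipy, OpenCV 4.12 (cv2) and the standard library are available. Lean on these libraries where they do the work, as an engineer would, in place of code of your own. Each camera call takes 0.05 s, during which the arm holds its last target. There are 200 camera calls.

TASK

Take the orange release fork by its handle and slide it level under the two metal lips from the stand's open front, top against the lips, until it has wedged the blue collet ring hard down and sits firmly, but do not force it or lean on the tube; let go so that it stays there. Then pull the steel tube straight up out of the fitting, never yanking against a ring that still grips, stand it upright in either bore of the aluminium block and let go. Leave the fork in place and the other things undisturbed.

Things in the scene. Friction and masses are not known exactly. Their poses are not given: they have to be found in the camera images.
- stand: Push-fit fitting on a grey base plate 120 x 104 x 12 mm fixed to the bench. Origin: centre of the plate's underside, on the fitting's vertical axis; the fork goes in from the open -x side. Black fitting body, radius 17 mm, up to z = 52 mm; its bore, radius 7 mm, has its floor at z = 16 mm. More than 38 N between fork and stand is forcing; a firm fork bears on it with over 7 N.
- ring_top (a point): Point fixed to the stand, on its axis at z = 64 mm: centre of the top face of the blue collet ring when the ring is up. Ring: outer radius 16.5 mm, 6 mm thick; it goes down 5 mm against a spring (1.5 N up, 5 N down). It grips the tube until it is down some 3.5 to 4.4 mm.
- lips (a point): Point of the stand at x = -22, y = 0, z = 74 mm: front edge and nominal underside of the two lips; their true height is up to 3 mm more or less from setup to setup. Aluminium cheeks (inner faces y = +-28 mm) carry them on both sides; they reach in over the ring to y = +-14 mm, x = -22 to 22 mm, and are 8 mm thick.
- fork: Loose orange two-tined release fork, about 70 g, 138 x 40 mm, lying flat. Origin: underside, below the handle's centre; x to the tines, z up. With its top against the lips, the ring bottoms when this origin is near x = -74 mm of the stand, up to 18 mm either way with the lips' height; the push takes under 5 N before, then rises steeply; 8 to 11 N sets it firmly. It stays wedged when let go.
- handle (a point): Grip point of the fork, 27 mm above its origin: the handle is an upright block 34 mm long (x), 14 mm wide (y), from z = 0 to 40 mm of the fork; grip it across its width. A fork let go while lower than the lips springs up to them and the ring rises with it, so it must bear on the lips while it is pushed.
- tips (a point): Between the fork's tine tips, at x = 121, z = 17.2 mm of the fork. The tines (y = 9 to 20 mm on either side, an 18 mm slot for the tube between) run from x = 45 to 121 mm; cross bar at x = 33 to 45 mm. Their top is flat at z = 19.2 mm, their underside a 1 in 5 ramp: 4 mm thick at the tips, 19.2 mm at the root.
- tube: Loose rigid steel tube, about 50 g, 12 mm in diameter, 124 mm long, green plug at its top. Origin: centre of its bottom end, z along the tube. It stands upright in the fitting, origin at z = 16 mm of the stand. While the ring grips, it moves up only 2 mm and stops hard (over 45 N between tube and stand counts as yanking); with the ring down it comes out freely.
- block: Aluminium drying block 64 (x) x 96 (y) x 45 mm, fixed to the bench. Origin: centre of its underside. Two vertical bores of 16 mm diameter, 37 mm deep (floor at z = 8 mm), at x = 0, y = -24 and +24 mm.
- block_hole0 (a point): Centre of the mouth of the bore at y = -24 mm of the block, level with the block's top (z = 45 mm).
- block_hole1 (a point): Centre of the mouth of the bore at y = +24 mm of the block, level with the block's top (z = 45 mm).
- timer: Small white bench timer, 66 x 66 x 18 mm, a bystander. Origin: centre of its underside.
- bottle_d: White reagent bottle with a white cap, 46 x 46 x 85 mm, a bystander. Origin: centre of its underside.
- petri_1: Petri dish, 59 mm across, 15 mm high, a bystander. Origin: centre of its underside.
- beaker: Small glass beaker, 45 mm across, 59 mm high, a bystander. Origin: centre of its underside.
Things that resemble listed ones, but are neither listed nor needed, are in the scene too. Leave any yellow look-alike of the block alone.

How it is judged:
By the outcome, as a careful person would: the job done as asked, in the order asked, and still so for the second after the job is handed in, with the robot touching nothing.
It also fails if it takes over 72 s, if anything falls off the work surface, if the arm or the gripper's body presses on something with over 40 N, if the wrist force passes 120 N, or if a joint passes its speed limit or range.

## Working session

There is one attempt and no reset: what is moved stays moved. The work goes in short steps, Python scripts to look and compute and a tool call to move; the robot and the scene stay as the last step left them, time stands still between calls to the robot, and variables do not carry over. Pictures are saved under pics/ and viewed, at most 10 in all, crops included, and the job is handed in when it is done.

Besides the shell and the picture viewer there is one more tool, called after "Emit:" as name(argument=value, ...) on one line, values as JSON. move_arm: Moves the arm, as the interface text tells. Its arguments: {"type":"object","properties":{"plan":{"type":"array","items":{"type":"array"}},"squeeze":{"type":"number"}},"required":["plan"]}

```bash
mkdir -p pics; cat > h.py <<'E'
import numpy as np, cv2
from scipy.spatial.transform import Rotation as R
from workcell import env
def rot(o):
    o=np.array(o,float)
    if o.shape==(3,3): return o
    return R.from_euler('xyz',o,degrees=True).as_matrix() if o.size==3 else R.from_quat(o).as_matrix()
def cloud(f):
    z=f["z_map"]; h,w=z.shape; F=h/2/np.tan(np.radians(f["fovy"]/2))
    u,v=np.meshgrid(np.arange(w),np.arange(h))
    P=np.stack([(u-f["cx"])/F*z,(v-f["cy"])/F*z,z],-1)
    W=P@rot(f["orientation"]).T+np.array(f["position"]); W[z<=0]=np.nan
    return W
def ray(f,p,zw):
    h=f["z_map"].shape[0]; F=h/2/np.tan(np.radians(f["fovy"]/2))
    d=rot(f["orientation"])@np.array([(p[0]-f["cx"])/F,(p[1]-f["cy"])/F,1]); o=np.array(f["position"])
    return o+d*(zw-o[2])/d[2]
def save(f,n): cv2.imwrite(f"pics/{n}.png",f["frame"][:,:,::-1])
E
cat > a.py <<'E'
from h import *
np.set_printoptions(precision=1,suppress=True)
H=dict(ring_top=64,lips=74,fork=0,handle=27,tips=17.2,tube=16,block=0,block_hole0=45,block_hole1=45,stand=0,timer=0,bottle_d=0,petri_1=0,beaker=0)
for c in ("scene","side"):
    f=env.grab_frame(c); save(f,c+"0"); np.savez(f"{c}0.npz",W=cloud(f),rgb=f["frame"])
    print(c,f["position"],f["orientation"],f["fovy"])
    for n,z in H.items():
        for d in env.landmark_of(f,n)[:3]: print(n,np.round(d["score"],2),np.array(d["point"]),ray(f,d["point"],z))
print(env.state()["ee_pos"],env.state()["ee_rot"],env.tcp_to_grasp, env.state()["time_s"])
E
python3 a.py; python3 -c "
import cv2;import numpy as np
"
```

```text
scene [ 274.7 -597.   691.7] [-133.1    0.8  -30.4] 52.3566562611439
ring_top 0.95 [289.2 178.2] [672.7  45.1  64. ]
ring_top 0.54 [186.3 176.9] [471.8 173.   64. ]
lips 0.55 [283.9 181.3] [650.6  31.8  74. ]
fork 0.79 [186.2 177. ] [491.6 251.2   0. ]
handle 0.91 [188.1 172.5] [493.7 232.2  27. ]
tips 0.78 [227.6 152.8] [618.  267.7  17.2]
tips 0.31 [265.6 149.1] [712.1 229.4  17.2]
block 0.93 [288.8 332. ] [ 487.3 -256.1    0. ]
block 0.6 [330.5 271.6] [ 630.3 -184.    -0. ]
block_hole0 0.93 [298.6 327.3] [ 492.3 -279.3   45. ]
block_hole0 0.72 [279.3 305.4] [ 486.3 -225.3   45. ]
block_hole0 0.71 [335.4 267.1] [ 621.4 -207.    45. ]
block_hole1 0.93 [298.6 327.3] [ 492.3 -279.3   45. ]
block_hole1 0.72 [279.3 305.4] [ 486.3 -225.3   45. ]
block_hole1 0.71 [335.4 267.1] [ 621.4 -207.    45. ]
stand 0.65 [292.  202.1] [672.6  31.5   0. ]
timer 0.88 [210.1 242.8] [452.9  13.5   0. ]
bottle_d 0.92 [266.6 147.7] [728.8 254.8   0. ]
petri_1 0.58 [404.3 281.7] [ 740.2 -279.2    0. ]
beaker 0.69 [301.2 162.4] [774.4 149.5   0. ]
side [ 277.3 -891.2  490.5] [-113.5   -0.4  -21.4] 52.002701
[... 279 characters left out ...]
]
tube 0.55 [252.  197.5] [608.8 239.1  16. ]
block 0.95 [322.9 271.2] [ 638.7 -180.4   -0. ]
block 0.59 [267.7 306.9] [ 487.3 -257.5    0. ]
block_hole0 0.8 [272.3 287.7] [ 494.6 -264.    45. ]
block_hole0 0.77 [324.8 263. ] [ 622.6 -218.9   45. ]
block_hole0 0.61 [324.9 255.7] [ 635.7 -192.3   45. ]
block_hole1 0.8 [272.3 287.7] [ 494.6 -264.    45. ]
block_hole1 0.77 [324.8 263. ] [ 622.6 -218.9   45. ]
block_hole1 0.61 [324.9 255.7] [ 635.7 -192.3   45. ]
bottle_d 0.53 [291.7 196.4] [736.2 243.3   0. ]
petri_1 0.7 [392.2 285.7] [ 746.4 -280.7    0. ]
beaker 0.61 [316.7 206.1] [776.1 147.6   0. ]
beaker 0.5 [297.7 223. ] [680.6  61.4   0. ]
[257.7 514.  214. ] [180.    0.  153.4] 18.8 1.5
```

View pics/scene0.png

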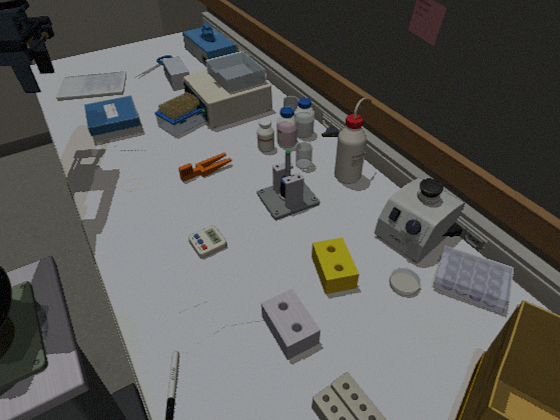

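```bash
cat > b.py <<'E'
from h import *
np.set_printoptions(precision=1,suppress=True)
for c in ("scene","side"):
    d=np.load(c+"0.npz"); W=d["W"]; hsv=cv2.cvtColor(d["rgb"],cv2.COLOR_RGB2HSV).astype(int); 
    h,s,v=hsv[...,0],hsv[...,1],hsv[...,2]
    def st(n,m):
        P=W[m&np.isfinite(W[...,0])]
        if len(P)<5: print(c,n,len(P));return
        r=cv2.minAreaRect(P[:,:2].astype(np.float32)); print(c,n,len(P),"mean",P.mean(0),"med",np.median(P,0),"lo",P.min(0),"hi",P.max(0),"rect",np.round(r[0],1),np.round(r[1],1),round(r[2],1))
    o=(h>5)&(h<20)&(s>150)&(v>90)
    st("fork",o&(W[...,0]<640)&(W[...,1]>150)); st("forktop",o&(W[...,2]>35)&(W[...,0]<640)&(W[...,1]>150)); st("tines",o&(abs(W[...,2]-19)<3)&(W[...,0]<640)&(W[...,1]>150))
    near=np.hypot(W[...,0]-673,W[...,1]-45)<70
    st("blue",(h>95)&(h<125)&(s>130)&near)
    st("lips",near&(W[...,2]>76)&(W[...,2]<92)&(s<60))
    st("green",(h>45)&(h<85)&(s>100)&near)
    st("tubehigh",near&(W[...,2]>95))
    st("base",near&(abs(W[...,2]-12)<3))
    for n,x,y in (("A",487,-256),("B",632,-182)):
        m=(abs(W[...,2]-45)<3)&(np.hypot(W[...,0]-x,W[...,1]-y)<75); st("blk"+n,m); print(np.median(d["rgb"][m],0))
E
python3 b.py
```

```text
scene fork 255 mean [547.8 248.6  21.7] med [546.4 244.5  18.8] lo [475.8 225.5   5.5] hi [610.8 275.4  41.1] rect [543.3 247.4] [135.1  42.4] 6.2
scene forktop 40 mean [491.6 244.3  38.9] med [491.6 243.8  38.9] lo [475.8 239.4  35.2] hi [507.3 250.5  41.1] rect [491.6 244.9] [11.2 31.5] 89.8
scene tines 200 mean [559.5 249.4  18.7] med [558.8 245.   18.5] lo [509.3 229.4  16.1] hi [610.8 275.4  21.8] rect [559.8 249.1] [101.9  42.4] 6.2
scene blue 27 mean [656.3  46.5  58.3] med [655.   47.   62.2] lo [645.2  26.6  22.6] hi [668.9  61.9  83.2] rect [656.   44.9] [42.5  9.2] 58.9
scene lips 307 mean [664.7  40.6  83.1] med [663.8  30.5  83.8] lo [644.    9.3  76.1] hi [690.9  83.9  92. ] rect [667.6  46.2] [74.9 45.5] 88.1
scene green 27 mean [664.5  44.6 110.4] med [666.   44.3 137.4] lo [651.1  40.5  28.1] hi [673.6  52.3 141.6] rect [662.6  45.2] [24.  10.4] 9.3
scene tubehigh 94 mean [666.3  44.4 121. ] med [666.   43.5 122.3] lo [661.5  39.9  95.6] hi [673.6  54.1 141.6] rect [667.8  46.9] [15.   8.9] 59.5
scene base 788 mean [656.1  35.7  11.7] med [644.3  31.8  11.7] lo [607.
[... 1121 characters left out ...]
7  51.9 139.1] rect [671.2  45.8] [11.   7.7] 74.0
side tubehigh 87 mean [669.5  43.4 117.9] med [669.   42.5 118.2] lo [664.3  37.4  95.6] hi [675.8  53.  139.1] rect [670.   44.7] [14.1 10.5] 70.0
side base 474 mean [662.3  34.   11.1] med [650.3  28.6  10.9] lo [610.7 -10.2   9. ] hi [730.7  96.4  14.9] rect [670.8  43.9] [103.  117.8] 86.6
side blkA 1000 mean [ 492.1 -256.6   44.2] med [ 491.7 -257.5   44.2] lo [ 459.3 -304.1   42. ] hi [ 526.4 -203.7   46.6] rect [ 492.8 -253.6] [99.6 65. ] 88.2
[168. 165. 170.]
side blkB 699 mean [ 635.  -190.8   44.1] med [ 635.  -191.6   44.1] lo [ 592.2 -242.4   42. ] hi [ 679.4 -133.4   46.2] rect [ 636.3 -187. ] [100.9  64.2] 72.1
[199. 177.  64.]
```

The picture shows the fork at (205,167), the stand with tube at (288,190), the grey block at (290,325) and the yellow look-alike at (335,265). The networks and depth agree with this. Next I move over the fork.

Emit:
move_arm(plan=[[[2.8,-3.4,-0.3],8,0],[[2.8,-3.4,-0.3],8,0],[[2.8,-3.4,-0.3],8,0],[[2.8,-3.4,-0.3],8.4,0],[[2.8,-3.4,-0.3],0,0]])

```text
time_s: 2.0
ee_pos: [397.6, 344.1, 199.2]
ee_rot: [180.0, 0.0, -174.4]
force: [0.4, 1.1, -0.1]
gripper_width: 91.2
gripper_force: 0.0
```

Emit:
move_arm(plan=[[[2.8,-3.4,-0.3],0,0],[[2.8,-3.4,-0.3],0,0],[[2.8,-3.4,-0.3],0,0],[[0,0,0],0,0],[[0,0,0],0,0]])

```text
time_s: 2.5
ee_pos: [481.0, 242.7, 189.9]
ee_rot: [180.0, -0.0, -174.7]
force: [-0.9, -0.2, -1.1]
gripper_width: 91.2
gripper_force: 0.0
```

```bash
cat > c.py <<'E'
from h import *
import sys
np.set_printoptions(precision=1,suppress=True)
s=env.state(); print(s["time_s"],s["ee_pos"],s["ee_rot"],s["qpos"],s["force"],s["gripper_width"])
f=env.grab_frame("wrist"); save(f,sys.argv[1]); W=cloud(f); np.savez(sys.argv[1]+".npz",W=W,rgb=f["frame"]); print(f["position"],f["orientation"],f["fovy"])
hsv=cv2.cvtColor(f["frame"],cv2.COLOR_RGB2HSV).astype(int);h,sa,v=hsv[...,0],hsv[...,1],hsv[...,2]
o=(h>3)&(h<20)&(sa>150)&(v>60)
for n,m in (("forkall",o),("top",o&(W[...,2]>36)&(W[...,2]<44)),("tines",o&(abs(W[...,2]-19)<3)),("floor",abs(W[...,2])<6)):
    P=W[m&np.isfinite(W[...,0])]
    if len(P)>5: print(n,len(P),P.mean(0),np.median(P,0),P.min(0),P.max(0),cv2.minAreaRect(P[:,:2].astype(np.float32)))
for n,z in (("handle",27),("tips",17.2),("ring_top",64)):
    for d in env.landmark_of(f,n)[:2]: print(n,d["score"],np.array(d["point"]),ray(f,d["point"],z))
E
python3 c.py w0
```

```text
2.5 [481.  242.7 189.9] [ 180.    -0.  -174.7] [ 25.5  16.   96.6   0.   67.4 -69.8] [-0.9 -0.2 -1.1] 91.21999601639835
[405.6 235.8 360.6] [164.5  -0.   95.3] 66.37978721893401
forkall 2118 [514.8 250.9  79.1] [526.3 248.9  19.9] [433.3  -2.3   1.6] [586.5 309.  300.8] ((510.6436767578125, 151.92874145507812), (311.5950927734375, 148.14501953125), 88.79432678222656)
top 405 [492.1 247.3  39.6] [492.  247.3  39.6] [475.7 239.8  36.5] [509.7 255.   41.6] ((492.81121826171875, 247.29518127441406), (33.58912658691406, 12.66132640838623), 5.616454124450684)
tines 1163 [547.7 251.2  19.2] [546.4 249.6  19.2] [433.3  -2.3  16. ] [586.5 273.8  21.9] ((475.4028625488281, 156.88499450683594), (313.1283264160156, 101.81680297851562), 57.173561096191406)
floor 144469 [429.9 235.6  -0.1] [414.7 234.2  -0.1] [265.5 -90.6  -4.2] [720.7 586.1   6. ] ((498.84271240234375, 241.7279815673828), (418.976806640625, 679.9087524414062), 5.297203063964844)
handle 0.85 [284.5 204.6] [491.2 246.8  27. ]
```

Emit:
move_arm(plan=[[[1.1,0.4,-4.5],0.3,0],[[0,0,-4.5],0,0],[[0,0,-4.5],0,0],[[0,0,-3.5],0,0],[[0,0,-1.1],0,0]])

```text
time_s: 3.2
ee_pos: [488.6, 247.3, 5.8]
ee_rot: [-179.9, -0.4, -174.1]
force: [-0.6, -0.7, -0.8]
gripper_width: 91.1
gripper_force: 0.0
```

Emit:
move_arm(plan=[[[0,0,0],0,0.4],[[0,0,0],0,0.7],[[0,0,0],0,1],[[0,0,0],0,1],[[0,0,0],0,1]], squeeze=30)

```text
time_s: 3.7
ee_pos: [492.4, 247.6, 10.3]
ee_rot: [180.0, 0.1, -174.3]
force: [0.2, 0.3, 0.2]
gripper_width: 54.3
gripper_force: 0.0
```

Emit:
move_arm(plan=[[[0,0,-0.1],0,1],[[0,0,0],0,1],[[0,0,0],0,1],[[0,0,0],0,1],[[0,0,0],0,1]])

```text
time_s: 4.2
ee_pos: [491.7, 247.3, 8.0]
ee_rot: [180.0, -0.0, -174.3]
force: [-0.5, -1.1, 0.6]
gripper_width: 14.2
gripper_force: 4.7
```

Emit:
move_arm(plan=[[[0,0,0],0,1],[[0,0,0],0,1],[[0,0,2],0,1],[[0,0,3],0,1],[[0,0,3],0,1]])

```text
time_s: 4.7
ee_pos: [491.2, 247.1, 88.5]
ee_rot: [-180.0, -0.1, -174.3]
force: [0.3, 1.0, -1.5]
gripper_width: 13.9
gripper_force: 30.0
```

Emit:
move_arm(plan=[[[0.3,-2,3],-3,1],[[0.3,-4,3],-3,1],[[0.3,-4,3],-3.2,1],[[0.3,-3.2,0],0,1],[[0,0,0],0,1]])

```text
time_s: 5.2
ee_pos: [504.1, 112.5, 179.0]
ee_rot: [-180.0, 0.1, 176.3]
force: [-0.6, 1.2, 0.1]
gripper_width: 14.0
gripper_force: 30.0
```

```bash
python3 c.py w1; cat > d.py <<'E'
from h import *
import sys
np.set_printoptions(precision=1,suppress=True)
d=np.load(sys.argv[1]+".npz");W=d["W"]; hsv=cv2.cvtColor(d["rgb"],cv2.COLOR_RGB2HSV).astype(int);h,s,v=hsv[...,0],hsv[...,1],hsv[...,2]
near=np.hypot(W[...,0]-669,W[...,1]-46)<75
def st(n,m):
    P=W[m&np.isfinite(W[...,0])]
    if len(P)<6: print(n,len(P));return
    r=cv2.minAreaRect(P[:,:2].astype(np.float32)); print(n,len(P),"med",np.median(P,0),"lo",P.min(0),"hi",P.max(0),np.round(r[0],1),np.round(r[1],1),round(r[2],1))
o=(h>3)&(h<20)&(s>150)
st("base",near&(abs(W[...,2]-12)<3)&~o); st("lips",near&(abs(W[...,2]-83)<5)&~o); st("tube",near&(W[...,2]>92)&(W[...,2]<142)&~o); st("green",near&(W[...,2]>130)&(W[...,2]<145)&~o)
st("fork",o&(W[...,2]>120))
E
python3 d.py w1
```

```text
5.2 [504.1 112.5 179. ] [-180.     0.1  176.3] [ 11.3  14.5 100.4  -0.1  65.  -74.9] [-0.6  1.2  0.1] 13.973437622538405
[428.  117.5 349.5] [164.3   0.1  86.3] 66.37978721893401
forkall 4203 [494.  112.  240.5] [487.6 112.5 211.6] [429.7  -2.   17.2] [558.1 145.8 289.4] ((471.2128601074219, 82.42355346679688), (169.2113494873047, 84.21589660644531), 39.693031311035156)
floor 148419 [454.  118.6  -0.1] [443.5 127.7  -0.1] [ 299.9 -225.7   -3.9] [740.  433.1   5.9] ((519.4343872070312, 107.85569763183594), (659.9813842773438, 406.5852355957031), 86.27381134033203)
handle 0.86 [283.6 273.2] [590.3 108.8  27. ]
base 39 med [685.8  91.1  12.3] lo [683.   83.7   9.1] hi [689.4  98.3  14. ] [685.5  91.2] [15.1  5.3] 79.8
lips 0
tube 0
green 0
fork 4583 med [481.7 112.6 269.3] lo [465.7  56.3 173. ] hi [558.1 170.6 299.5] [494.  121.9] [99.4 97. ] 26.6
```

View pics/w1.png

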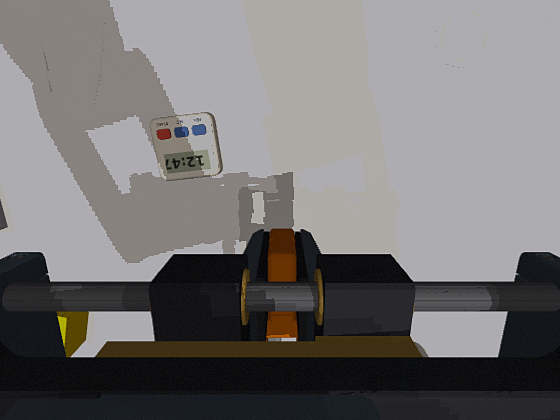

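The wrist camera looks back toward the robot: the timer is at (190,145) and the fork handle at (283,250), so the stand is out of view. I'll measure the fork against the stand with the two fixed cameras from the pre-insert pose.

Emit:
move_arm(plan=[[[0,-2.5,-1],0,1],[[0,-3,-3.5],0,1],[[0,0,-4],0,1],[[0,0,-3.4],0,1],[[0,0,0],0,1]])

```text
time_s: 5.9
ee_pos: [499.7, 61.1, 54.6]
ee_rot: [-179.9, -0.6, 176.6]
force: [-1.4, -0.3, -0.2]
gripper_width: 13.8
gripper_force: 30.0
```

Emit:
move_arm(plan=[[[0,0,0],0,1],[[0,0,0],0,1]])

```text
time_s: 6.1
ee_pos: [505.3, 61.4, 60.6]
ee_rot: [180.0, 0.2, 176.6]
force: [0.5, -0.5, -0.7]
gripper_width: 13.7
gripper_force: 30.0
```

```bash
cat > e.py <<'E'
from h import *
import sys
np.set_printoptions(precision=1,suppress=True)
s=env.state(); print(s["time_s"],s["ee_pos"],s["ee_rot"],s["force"])
for c in ("scene","side"):
    f=env.grab_frame(c); save(f,c+sys.argv[1]); W=cloud(f); np.savez(c+sys.argv[1]+".npz",W=W,rgb=f["frame"])
    hsv=cv2.cvtColor(f["frame"],cv2.COLOR_RGB2HSV).astype(int);h,sa,v=hsv[...,0],hsv[...,1],hsv[...,2]
    o=(h>4)&(h<20)&(sa>140)&(v>60)&(abs(W[...,1]-50)<60)&(W[...,0]>440)&(W[...,0]<700)&(W[...,2]>40)
    near=(np.hypot(W[...,0]-669,W[...,1]-46)<75)&~o
    def st(n,m):
        P=W[m&np.isfinite(W[...,0])]
        if len(P)<6: print(c,n,len(P));return
        r=cv2.minAreaRect(P[:,:2].astype(np.float32)); print(c,n,len(P),"med",np.median(P,0),"lo",P.min(0),"hi",P.max(0),np.round(r[0],1),np.round(r[1],1),round(r[2],1))
    z=s["ee_pos"][2]-8+19.2
    st("fork",o); st("tinetop",o&(abs(W[...,2]-z)<3)&(W[...,0]>545)); st("base",near&(abs(W[...,2]-12)<2.5)); st("lips",near&(W[...,2]>79)&(W[...,2]<88)&(sa<70)); st("tube",near&(W[...,2]>100)&(W[...,2]<132)&(abs(W[...,0]-669)<12))
    for n,zz in (("tips",s["ee_pos"][2]+9.2),("ring_top",64),("lips",75)):
        for d in env.landmark_of(f,n)[:2]: print(n,round(d["score"],2),np.array(d["point"]),ray(f,d["point"],zz))
    x=cv2.resize(f["frame"][130:250,180:340][:,:,::-1],(800,600),interpolation=cv2.INTER_CUBIC); cv2.imwrite(f"pics/{c}{sys.argv[1]}c.png",x)
E
python3 e.py 2
```

```text
6.1 [505.3  61.4  60.6] [180.    0.2 176.6] [ 0.5 -0.5 -0.7]
scene fork 401 med [579.9  40.2  69.5] lo [467.8  29.3  51.9] hi [625.   72.3 160.7] [546.3  52.3] [157.8  42.8] 1.2
scene tinetop 194 med [593.   41.9  71.6] lo [545.   32.5  68.8] hi [625.   72.3  74.7] [585.4  53. ] [38.8 80. ] 88.2
scene base 734 med [644.2  27.3  11.8] lo [606.   -7.7   9.5] hi [728.   88.6  14.5] [667.6  41.1] [ 92.8 119.2] 86.5
scene lips 278 med [664.5  29.8  83.8] lo [643.6   9.   79.2] hi [691.1  85.   87.8] [667.9  47.2] [75.5 43.5] 84.8
scene tube 61 med [665.1  43.5 115.4] lo [662.   40.7 100.1] hi [671.4  50.  131.5] [665.9  44.2] [7.3 9.5] 50.0
tips 0.93 [266.7 177.2] [627.1  68.9  69.8]
tips 0.2 [280.  307.3] [ 477.3 -243.4   69.8]
ring_top 0.6 [288.5 176.5] [674.5  51.1  64. ]
lips 0.78 [281.5 177.8] [651.6  44.   75. ]
lips 0.46 [204.9 241.8] [426.  -45.1  75. ]
side fork 362 med [567.   47.7  68.4] lo [470.6  22.5  54.1] hi [628.6  73.2 157.8] [549.6  48.2] [158.6  49.7] 0.6
side tinetop 147 med [583.7  46.6  70.2] lo [545.6  30.5  68.8] hi [628.6  73.2  73.3] [586.8  51.5] [41.7 82.4] 88.2
side base 449 med [649.1  30.1  10.9] lo [609.1 -10.3   9.5] hi [730.7  96.3  14.5] [670.7  43.8] [101.7 118.7] 84.7
side lips 154 med [667.4  28.4  83. ] lo [645.3   8.9  79. ] hi [695.9  82.1  87.6] [670.7  44.5] [74.  44.9] 85.2
side tube 60 med [668.9  43.2 115.8] lo [664.8  36.4 100.2] hi [674.9  49.4 131.7] [668.3  42.7] [ 9.2 10.9] 56.1
tips 0.82 [279.5 202.8] [625.8  52.3  69.8]
ring_top 0.89 [300.2 201.4] [684.   55.3  64. ]
lips 0.93 [287.1 200.2] [645.5  49.9  75. ]
```

View pics/scene2c.png

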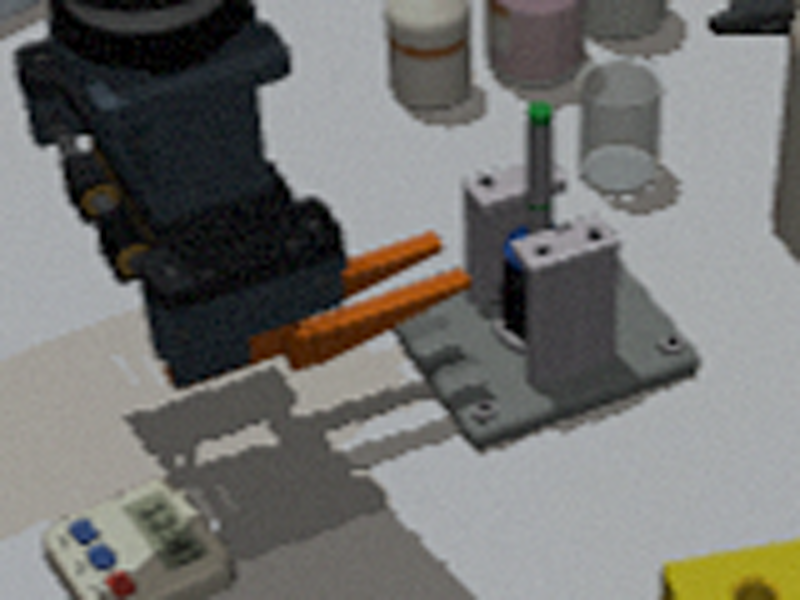

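The picture shows the fork tines level (tips at about (440,240) and (468,280) in the crop), pointing at the open front of the stand. The bias-corrected stand axis is about (669,50), so the lateral alignment is right.

Emit:
move_arm(plan=[[[0.5,-0.03,0],-0.6,1],[[1.0,-0.07,0],0,1],[[1.2,-0.08,0],0,1],[[1.1,-0.08,0],0,1],[[0,0,0],0,1]])

```text
time_s: 7.0
ee_pos: [544.2, 57.8, 59.0]
ee_rot: [180.0, 0.1, 175.9]
force: [-0.2, 0.4, -0.3]
gripper_width: 13.6
gripper_force: 30.0
```

Emit:
move_arm(plan=[[[0,0,0],0,1],[[0,0,0.2],0,1],[[0,0,0],0,1],[[0,0,0],0,1]])

```text
time_s: 7.4
ee_pos: [541.4, 57.9, 61.2]
ee_rot: [180.0, 0.0, 175.9]
force: [-0.1, -0.3, -0.9]
gripper_width: 13.7
gripper_force: 30.0
```

```bash
python3 e.py 3 | grep -v base
```

```text
7.4 [541.4  57.9  61.2] [180.    0.  175.9] [-0.1 -0.3 -0.9]
scene fork 362 med [612.5  36.5  70. ] lo [503.4  25.4  53.2] hi [661.2  71.4 160.1] [582.4  46.3] [ 46.1 156.9] 88.4
scene tinetop 179 med [625.2  38.9  71.6] lo [574.1  27.2  69.4] hi [661.2  67.7  75.3] [617.7  50.1] [39.8 84.9] 84.5
scene lips 265 med [663.9  29.5  84. ] lo [643.1   8.9  79.1] hi [690.3  85.6  87.5] [668.5  47.3] [74.9 45.1] 85.1
scene tube 56 med [665.9  43.9 116.2] lo [661.8  40.3 101.2] hi [671.2  49.1 131.9] [666.1  44.2] [5.4 9.2] 53.7
tips 0.56 [284.5 174.7] [666.   54.8  70.4]
ring_top 0.68 [289.4 200.8] [633.1 -20.3  64. ]
ring_top 0.56 [288.1 179.3] [668.5  43.   64. ]
lips 0.86 [281.9 176.6] [654.6  47.2  75. ]
side fork 354 med [604.2  44.4  68.4] lo [505.6  25.2  55. ] hi [660.6  83.3 162.6] [583.6  51.5] [156.3  55.7] 3.2
side tinetop 149 med [609.6  49.2  70.8] lo [564.3  27.7  69.4] hi [659.8  71.   72.7] [611.6  49.9] [42.2 93.6] 85.3
side lips 147 med [667.9  29.   83. ] lo [647.1   7.2  79. ] hi [697.6  82.8  86.7] [672.2  46.1] [76.6 45.8] 86.2
side tube 60 med [668.8  42.8 115.5] lo [664.6  37.4 100. ] hi [675.8  50.5 131.8] [669.1  43. ] [11.8 10.6] 64.8
tips 0.84 [297.7 201.5] [671.7  42.8  70.4]
ring_top 0.81 [299.7 202.1] [681.   51.4  64. ]
ring_top 0.17 [273.7 288.6] [ 486.7 -294.2   64. ]
lips 0.45 [298.8 204.5] [662.5  13.6  75. ]
```

View pics/scene3c.png

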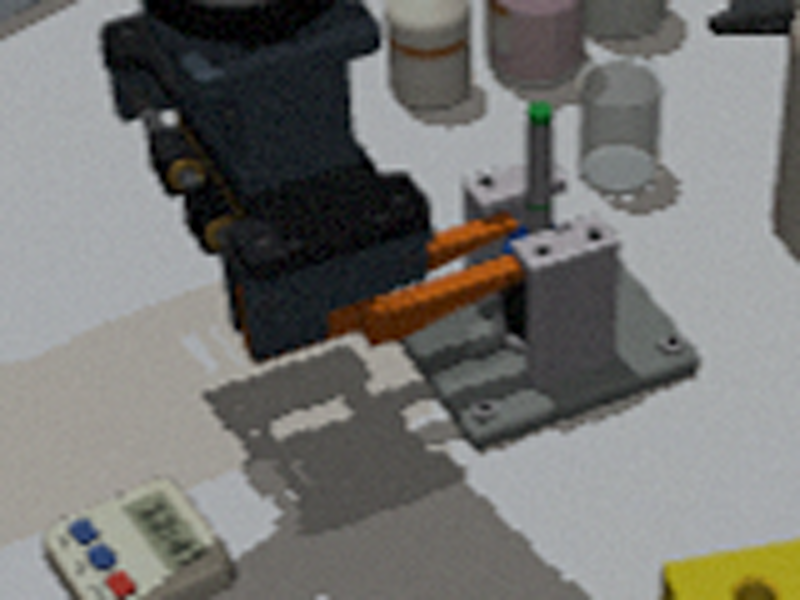

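The tines are entering under both lips on either side of the tube. Now I raise the fork to feel the lips.

Emit:
move_arm(plan=[[[0,0,0.15],0,1],[[0,0,0.1],0,1],[[0,0,0],0,1],[[0,0,0],0,1]])

```text
time_s: 8.2
ee_pos: [541.8, 57.9, 63.6]
ee_rot: [180.0, 0.0, 175.9]
force: [-0.5, 0.9, -0.7]
gripper_width: 13.7
gripper_force: 30.0
```

Emit:
move_arm(plan=[[[0,0,0.1],0,1],[[0,0,0],0,1],[[0,0,0],0,1]])

```text
time_s: 8.5
ee_pos: [541.7, 57.9, 64.5]
ee_rot: [180.0, 0.0, 175.9]
force: [-0.1, -0.2, -0.4]
gripper_width: 13.8
gripper_force: 30.0
```

Emit:
move_arm(plan=[[[0,0,0.07],0,1],[[0,0,0],0,1],[[0,0,0],0,1]])

```text
time_s: 8.8
ee_pos: [541.7, 57.9, 65.2]
ee_rot: [180.0, -0.0, 175.9]
force: [-0.1, 1.2, -0.2]
gripper_width: 13.7
gripper_force: 30.0
```

Emit:
move_arm(plan=[[[0,0,0.05],0,1],[[0,0,0],0,1],[[0,0,0],0,1]])

```text
time_s: 9.1
ee_pos: [541.6, 57.9, 65.4]
ee_rot: [180.0, -0.0, 175.9]
force: [1.5, -0.2, -2.5]
gripper_width: 14.0
gripper_force: 30.0
```

Emit:
move_arm(plan=[[[0.5,-0.04,0],0,1],[[0.8,-0.06,0],0,1],[[0.8,-0.06,0],0,1],[[0.6,-0.04,0],0,1],[[0.2,-0.01,0],0,1]])

```text
time_s: 9.6
ee_pos: [571.4, 55.7, 65.4]
ee_rot: [180.0, -0.0, 175.9]
force: [-0.8, -0.1, -2.4]
gripper_width: 13.6
gripper_force: 30.0
```

Emit:
move_arm(plan=[[[0,0,0],0,1],[[0,0,0],0,1]])

```text
time_s: 9.8
ee_pos: [571.5, 55.7, 65.4]
ee_rot: [180.0, 0.1, 175.9]
force: [3.7, -0.7, -7.2]
gripper_width: 13.8
gripper_force: 30.0
```

Emit:
move_arm(plan=[[[0.3,-0.02,-0.02],0,1],[[0.3,-0.02,0],0,1],[[0.3,-0.02,0],0,1],[[0.1,-0.01,0],0,1],[[0,0,0],0,1]])

```text
time_s: 10.3
ee_pos: [580.5, 55.1, 65.4]
ee_rot: [180.0, -0.0, 175.9]
force: [-1.4, 0.1, -3.2]
gripper_width: 13.7
gripper_force: 30.0
```

Emit:
move_arm(plan=[[[0,0,0],0,1]])

```text
time_s: 10.4
ee_pos: [580.5, 55.1, 65.4]
ee_rot: [180.0, -0.0, 175.9]
force: [-2.6, 0.3, -3.7]
gripper_width: 14.0
gripper_force: 30.0
```

Emit:
move_arm(plan=[[[0.2,-0.01,0],0,1],[[0.2,-0.02,0],0,1],[[0.2,-0.01,0],0,1],[[0.2,-0.02,0],0,1],[[0,0,0],0,1]])

```text
time_s: 10.9
ee_pos: [589.0, 54.5, 65.4]
ee_rot: [180.0, 0.0, 175.9]
force: [-3.3, -0.2, -2.3]
gripper_width: 14.0
gripper_force: 30.0
```

Emit:
move_arm(plan=[[[0.2,-0.01,0],0,1],[[0.2,-0.02,0],0,1],[[0.2,-0.01,0],0,1],[[0,0,0],0,1],[[0,0,0],0,1]])

```text
time_s: 11.4
ee_pos: [594.9, 54.1, 65.4]
ee_rot: [180.0, 0.0, 175.9]
force: [-3.4, 0.7, -2.0]
gripper_width: 13.6
gripper_force: 30.0
```

Emit:
move_arm(plan=[[[0.15,-0.01,0],0,1],[[0.15,-0.01,0],0,1],[[0.1,-0.01,0],0,1],[[0,0,0],0,1]])

```text
time_s: 11.8
ee_pos: [598.5, 53.8, 65.5]
ee_rot: [180.0, -0.0, 175.9]
force: [-5.7, 0.9, -2.4]
gripper_width: 14.0
gripper_force: 30.0
```

Emit:
move_arm(plan=[[[0.1,-0.01,0],0,1],[[0.1,-0.01,0],0,1],[[0,0,0],0,1]])

```text
time_s: 12.1
ee_pos: [600.4, 53.6, 65.4]
ee_rot: [180.0, -0.0, 175.9]
force: [-5.3, 0.1, -2.6]
gripper_width: 14.0
gripper_force: 30.0
```

Emit:
move_arm(plan=[[[0.1,-0.01,0],0,1],[[0,0,0],0,1]])

```text
time_s: 12.3
ee_pos: [601.3, 53.5, 65.4]
ee_rot: [180.0, -0.1, 175.9]
force: [-4.9, 0.5, -1.8]
gripper_width: 13.7
gripper_force: 30.0
```

Emit:
move_arm(plan=[[[0.1,-0.01,0],0,1],[[0,0,0],0,1],[[0,0,0],0,1]])

```text
time_s: 12.6
ee_pos: [602.3, 53.4, 65.4]
ee_rot: [180.0, -0.1, 175.9]
force: [-5.0, 0.7, -1.4]
gripper_width: 13.9
gripper_force: 30.0
```

Emit:
move_arm(plan=[[[0.1,-0.01,0],0,1],[[0,0,0],0,1],[[0,0,0],0,1]])

```text
time_s: 12.9
ee_pos: [603.3, 53.4, 65.4]
ee_rot: [180.0, -0.1, 175.9]
force: [-5.8, -0.1, -2.3]
gripper_width: 13.8
gripper_force: 30.0
```

Emit:
move_arm(plan=[[[0.1,-0.01,0],0,1],[[0,0,0],0,1],[[0,0,0],0,1]])

```text
time_s: 13.2
ee_pos: [604.2, 53.3, 65.4]
ee_rot: [180.0, -0.1, 175.9]
force: [-4.2, 0.2, -0.6]
gripper_width: 13.7
gripper_force: 30.0
```

Emit:
move_arm(plan=[[[0.1,-0.01,0.02],0,1],[[0,0,0],0,1],[[0,0,0],0,1]])

```text
time_s: 13.5
ee_pos: [604.8, 53.2, 65.5]
ee_rot: [180.0, -0.1, 175.9]
force: [-6.1, 0.9, -2.0]
gripper_width: 13.7
gripper_force: 30.0
```

Emit:
move_arm(plan=[[[0.1,-0.01,0],0,1],[[0,0,0],0,1],[[0,0,0],0,1]])

```text
time_s: 13.8
ee_pos: [605.8, 53.1, 65.5]
ee_rot: [180.0, -0.1, 175.9]
force: [-6.1, 0.8, -0.5]
gripper_width: 13.8
gripper_force: 30.0
```

Emit:
move_arm(plan=[[[0.1,-0.01,0],0,1],[[0,0,0],0,1],[[0,0,0],0,1]])

```text
time_s: 14.1
ee_pos: [606.4, 53.0, 65.5]
ee_rot: [180.0, -0.2, 175.9]
force: [-6.7, 1.6, -0.5]
gripper_width: 13.7
gripper_force: 30.0
```

Emit:
move_arm(plan=[[[0.1,-0.01,0],0,1],[[0,0,0],0,1],[[0,0,0],0,1]])

```text
time_s: 14.4
ee_pos: [606.8, 53.0, 65.6]
ee_rot: [-180.0, -0.2, 175.9]
force: [-8.3, -0.1, 1.2]
gripper_width: 13.8
gripper_force: 30.0
```

Emit:
move_arm(plan=[[[0.05,0,0],0,1],[[0,0,0],0,1],[[0,0,0],0,1]])

```text
time_s: 14.7
ee_pos: [606.9, 53.0, 65.6]
ee_rot: [-180.0, -0.3, 175.9]
force: [-9.0, 1.5, 1.2]
gripper_width: 13.7
gripper_force: 30.0
```

Emit:
move_arm(plan=[[[0.05,0,0.03],0,1],[[0,0,0],0,1],[[0,0,0],0,1]])

```text
time_s: 15.0
ee_pos: [607.0, 53.0, 65.7]
ee_rot: [-180.0, -0.3, 175.9]
force: [-9.4, 0.8, 1.8]
gripper_width: 14.0
gripper_force: 30.0
```

```bash
python3 e.py 4 | grep -v base; python3 -c "
from workcell import env
s=env.state();print(s['force'],s['torque'],s['ee_pos'])"
```

```text
15.0 [607.   53.   65.7] [-180.    -0.3  175.9] [-9.4  0.8  1.8]
scene fork 106 med [639.6  39.1  72.4] lo [569.4  21.7  57.1] hi [699.5  64.2 165.2] [635.2  39.5] [ 42.5 129.5] 86.9
scene tinetop 33 med [645.5  35.3  76.3] lo [590.  26.  74.] hi [699.5  57.1  79.3] [645.2  38.9] [109.2  31. ] 2.8
scene lips 163 med [663.3  20.4  83.7] lo [595.3   9.7  79.2] hi [688.7  37.9  87.5] [641.5  23.9] [23.8 93.8] 86.7
scene tube 0
tips 0.62 [310.7 165.4] [733.   47.6  74.9]
ring_top 0.67 [289.7 179.3] [671.6  41.1  64. ]
lips 0.81 [278.9 175.9] [650.1  52.9  75. ]
side fork 125 med [642.3  42.1  72.8] lo [570.9  18.8  58.5] hi [699.7  66.8 165.8] [635.1  41.6] [ 48.1 128.4] 88.9
side tinetop 50 med [648.2  50.7  75.2] lo [628.7  28.   73.9] hi [699.7  64.8  77.3] [662.2  55. ] [71.  30.8] 29.6
side lips 176 med [664.9  34.   82.9] lo [597.2   9.   79.1] hi [696.5  84.8  87.7] [645.9  48. ] [74.7 94.2] 84.0
side tube 30 med [671.5  42.7 108.2] lo [665.6  39.3 101.1] hi [674.9  49.6 130.5] [669.1  43.6] [ 6.6 11.3] 53.1
tips 0.65 [318.5 195.6] [733.7  50.8  74.9]
ring_top 0.69 [297.9 201.4] [678.5  57.4  64. ]
lips 0.42 [274.1 193.9] [629.3 102.5  75. ]
[-10.53489484   1.96116932   0.77669476] [ 0.19623864  1.77347694 -0.02026253] [606.94441496  52.99695204  65.65669891]
```

View pics/side4c.png

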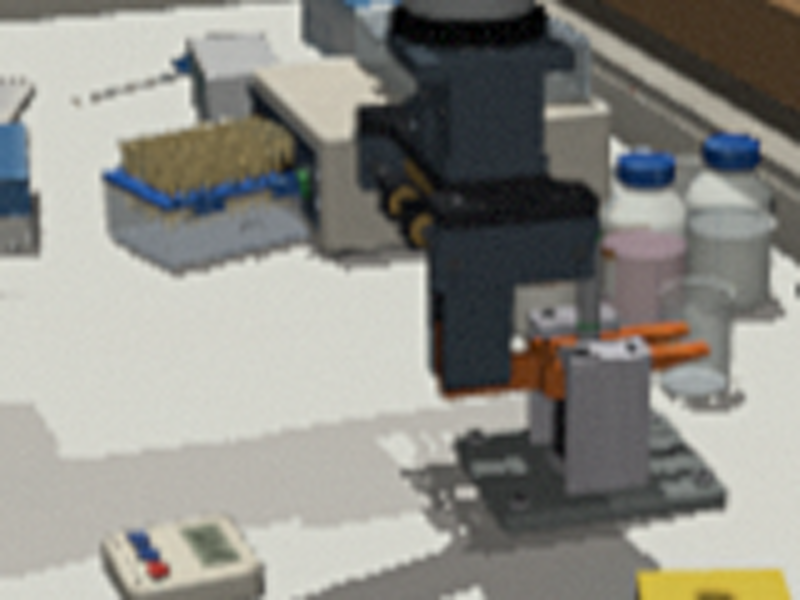

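The picture shows the fork tines through under both lips, level, at (650–705, 330–355) in the crop, with the tube upright in the slot. The push reads about 10 N in the steep region, so I'll release.

Emit:
move_arm(plan=[[[0,0,0],0,0.6],[[0,0,0],0,0.4],[[0,0,0],0,0.4],[[0,0,0],0,0.4],[[0,0,0],0,0.4]])

```text
time_s: 15.9
ee_pos: [610.4, 52.8, 66.2]
ee_rot: [180.0, 0.1, 175.9]
force: [0.5, 0.4, 0.3]
gripper_width: 50.8
gripper_force: 0.0
```

Emit:
move_arm(plan=[[[0,0,2.5],0,0.2],[[0,0,4],0,0],[[0,0,3.5],0,0],[[-1,0,0],0,0],[[0,0,0],0,0]])

```text
time_s: 16.4
ee_pos: [599.1, 52.8, 166.8]
ee_rot: [180.0, 0.1, 175.9]
force: [0.3, -0.6, -1.1]
gripper_width: 90.1
gripper_force: 0.0
```

```bash
python3 e.py 5 | grep -v base
```

```text
16.4 [599.1  52.8 166.8] [180.    0.1 175.9] [ 0.3 -0.6 -1.1]
scene fork 363 med [633.7  46.4  74.6] lo [566.9  24.8  56.2] hi [700.  103.  265.1] [631.   56.6] [ 50.8 150.4] 72.1
scene tinetop 0
scene lips 269 med [664.7  30.   83.7] lo [644.3   9.4  79.1] hi [690.9  84.   87.4] [667.8  46.7] [74.3 44. ] 87.2
scene tube 60 med [665.5  43.4 115.8] lo [661.3  40.8 100.3] hi [671.3  49.6 131.3] [666.3  44.5] [6.1 9.2] 54.6
tips 0.56 [308.6 166.4] [652.7 -58.6 176. ]
ring_top 0.56 [288.6 175.9] [675.9  52.8  64. ]
lips 0.78 [280.8 177.5] [650.8  45.8  75. ]
side fork 278 med [619.8  44.3  74.6] lo [570.6  24.7  57.5] hi [700.  104.9 272.6] [627.5  58.2] [ 54.7 134.8] 70.7
side tinetop 0
side lips 152 med [667.4  28.   82.9] lo [646.1   8.3  79.1] hi [696.9  83.8  87.8] [671.1  45.7] [75.3 44.8] 84.8
side tube 58 med [668.7  42.3 116.5] lo [664.2  38.1 100.5] hi [675.5  51.5 131.8] [668.7  43.7] [10.4 11.9] 50.9
tips 0.84 [317.4 196.4] [ 618.9 -181.3  176. ]
tips 0.25 [289.  197.3] [ 564.9 -166.2  176. ]
ring_top 0.9 [299.6 201.6] [682.   54.6  64. ]
```

View pics/side5c.png

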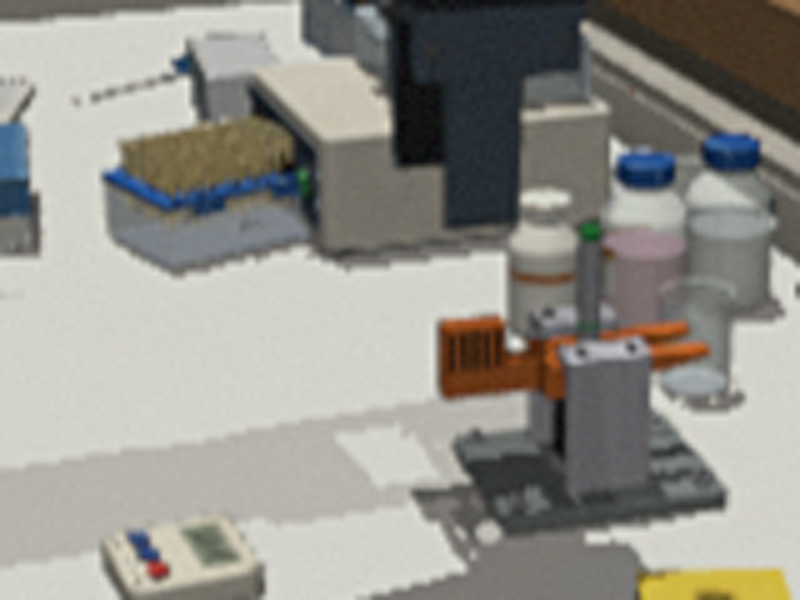

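The fork stayed put, seated under the lips at (440–705, 320–395) in the crop. Next is the tube.

Emit:
move_arm(plan=[[[3.5,-0.15,0],0,0],[[3.5,-0.15,0],0,0],[[0,0,0],0,0],[[0,0,-2],0,0],[[0,0,-3],0,0.3]])

```text
time_s: 17.3
ee_pos: [670.8, 49.9, 116.9]
ee_rot: [180.0, 0.2, 175.9]
force: [0.3, 0.0, 0.4]
gripper_width: 86.1
gripper_force: 0.0
```

Emit:
move_arm(plan=[[[0,0,-1.7],0,0.5],[[0,0,0],0,0.7],[[0,0,0],0,0.9],[[0,0,0],0,1],[[0,0,0],0,1]], squeeze=12)

```text
time_s: 17.8
ee_pos: [670.4, 49.9, 100.5]
ee_rot: [180.0, 0.1, 175.9]
force: [-0.4, -0.8, 0.3]
gripper_width: 46.1
gripper_force: 0.0
```

Emit:
move_arm(plan=[[[0,0,0],0,1],[[0,0,0],0,1],[[0,0,0],0,1],[[0,0,0],0,1]])

```text
time_s: 18.2
ee_pos: [669.7, 49.8, 99.1]
ee_rot: [180.0, 0.0, 175.9]
force: [-0.7, 0.0, 1.2]
gripper_width: 14.0
gripper_force: 0.2
```

Emit:
move_arm(plan=[[[0,0,0],0,1],[[0,0,0],0,1],[[0,0,0],0,1]], squeeze=20)

```text
time_s: 18.5
ee_pos: [669.7, 49.5, 99.0]
ee_rot: [-180.0, -0.0, 175.9]
force: [0.7, -1.8, 0.2]
gripper_width: 11.8
gripper_force: 20.0
```

Emit:
move_arm(plan=[[[0,0,0.1],0,1],[[0,0,0.1],0,1],[[0,0,0.1],0,1],[[0,0,0],0,1]])

```text
time_s: 18.9
ee_pos: [669.6, 49.6, 102.0]
ee_rot: [-180.0, -0.0, 175.9]
force: [-1.2, -3.5, -1.3]
gripper_width: 11.6
gripper_force: 20.0
```

Emit:
move_arm(plan=[[[0,-0.04,0.2],0,1],[[0,0,0.3],0,1],[[0,0,0.5],0,1],[[0,0,0.5],0,1],[[0,0,0],0,1]])

```text
time_s: 19.4
ee_pos: [670.0, 49.5, 118.3]
ee_rot: [180.0, 0.1, 175.9]
force: [-0.4, -2.0, -0.7]
gripper_width: 11.3
gripper_force: 20.0
```

Emit:
move_arm(plan=[[[0,0,1],0,1],[[0,0,1.5],0,1],[[0,0,2],0,1],[[0,0,3],0,1],[[0,0,3],0,1]])

```text
time_s: 19.9
ee_pos: [669.6, 50.1, 223.5]
ee_rot: [179.9, -0.0, 175.9]
force: [0.0, -0.2, 0.2]
gripper_width: 11.4
gripper_force: 20.0
```

```bash
cat > g.py <<'E'
from h import *
import sys
np.set_printoptions(precision=1,suppress=True)
s=env.state(); e=s["ee_pos"]; print(s["time_s"],e,s["ee_rot"],s["force"],s["qpos"])
for c in ("scene","side"):
    f=env.grab_frame(c); save(f,c+sys.argv[1]); W=cloud(f); np.savez(c+sys.argv[1]+".npz",W=W,rgb=f["frame"])
    hsv=cv2.cvtColor(f["frame"],cv2.COLOR_RGB2HSV).astype(int);sa=hsv[...,1]
    m=(np.hypot(W[...,0]-e[0],W[...,1]-e[1])<25)&(W[...,2]<e[2]-5)&(W[...,2]>e[2]-90)
    P=W[m]
    cam=np.array(f["position"])[:2]-e[:2]; cam/=np.linalg.norm(cam)
    for a,b in ((-25,-5),(-45,-25),(-65,-45),(-90,-65)):
        Q=P[(P[:,2]>e[2]+a)&(P[:,2]<e[2]+b)]
        if len(Q)>4:
            # visible half-cylinder: fit circle r=6
            from scipy.optimize import least_squares
            r=least_squares(lambda p:np.hypot(Q[:,0]-p[0],Q[:,1]-p[1])-6,np.median(Q[:,:2],0)-6*cam,loss="soft_l1")
            print(c,(a,b),len(Q),"axis",r.x,"zmin",Q[:,2].min(), "rel tcp",r.x-np.array(e[:2]))
    n=(abs(W[...,2]-45)<2.5)&(np.hypot(W[...,0]-490,W[...,1]+253)<75)
    Q=W[n]; r=cv2.minAreaRect(Q[:,:2].astype(np.float32)); print(c,"block",r,np.median(Q[:,2]))
    L=[env.landmark_of(f,k) for k in("block_hole0","block_hole1")]
    for d in L[0][:4]: print("hole",round(d["score"],2),np.array(d["point"]),ray(f,d["point"],45))
E
python3 g.py 6
```

```text
19.9 [669.6  50.1 223.5] [179.9  -0.  175.9] [ 0.  -0.2  0.2] [  3.3  26.9  74.7   0.1  78.4 -82.7]
scene (-25, -5) 47 axis [668.8  49.6] zmin 198.58043032564353 rel tcp [-0.8 -0.5]
scene (-45, -25) 47 axis [668.8  49.5] zmin 178.68974539714873 rel tcp [-0.8 -0.6]
scene (-65, -45) 47 axis [668.6  49.7] zmin 158.88023826968004 rel tcp [-1.  -0.4]
scene (-90, -65) 32 axis [668.6  50.1] zmin 138.7118801845486 rel tcp [-0.9  0. ]
scene block ((490.1460266113281, -251.724365234375), (98.03234100341797, 65.17723846435547), 87.97042846679688) 45.04400919002086
hole 0.97 [296.3 328.7] [ 487.6 -279.5   45. ]
hole 0.76 [332.  249.1] [ 642.3 -166.9   45. ]
hole 0.75 [338.9 269.3] [ 624.  -214.7   45. ]
hole 0.73 [281.6 304.2] [ 491.  -225.3   45. ]
side (-25, -5) 41 axis [672.2  48.2] zmin 198.60671437435104 rel tcp [ 2.6 -1.9]
side (-45, -25) 39 axis [673.6  48.1] zmin 179.2024793089759 rel tcp [ 4. -2.]
side (-65, -45) 38 axis [673.2  49. ] zmin 159.17798547792717 rel tcp [ 3.6 -1.1]
side (-90, -65) 23 axis [674.1  47.4] zmin 141.6511710174043 rel tcp [ 4.5 -2.6]
side block ((492.9506530761719, -253.27169799804688), (100.9213638305664, 64.83238983154297), 88.24958801269531) 44.25336562160646
hole 0.94 [324.9 249.2] [ 647.9 -167.1   45. ]
hole 0.87 [266.6 278.8] [ 494.4 -232.2   45. ]
hole 0.7 [271.2 291.9] [ 488.3 -275.9   45. ]
hole 0.62 [325.8 261.3] [ 627.5 -213.5   45. ]
```

Emit:
move_arm(plan=[[[-0.5,-2.5,0],0,1],[[-1.5,-4,0],0,1],[[-1.5,-4,0],0,1],[[-1.5,-4,0],0,1],[[-1.5,-4,0],0,1]])

```text
time_s: 20.7
ee_pos: [603.2, -136.6, 220.2]
ee_rot: [179.9, -0.2, 176.0]
force: [0.4, -0.9, -1.2]
gripper_width: 11.4
gripper_force: 20.0
```

Emit:
move_arm(plan=[[[-1.5,-4,0],0,1],[[0,-4,0],0,1],[[0,-2,0],0,1],[[0,0,0],0,1],[[0,0,0],0,1]])

```text
time_s: 21.2
ee_pos: [589.5, -234.8, 220.9]
ee_rot: [179.9, -0.1, 175.9]
force: [-0.6, -0.6, -1.2]
gripper_width: 11.2
gripper_force: 20.0
```

```bash
cat > k.py <<'E'
from h import *
import sys
np.set_printoptions(precision=1,suppress=True)
s=env.state(); e=s["ee_pos"]; print(s["time_s"],e,s["ee_rot"],s["force"])
f=env.grab_frame("wrist"); save(f,"w"+sys.argv[1]); W=cloud(f); print(f["position"])
n=(abs(W[...,2]-45)<3)&(np.hypot(W[...,0]-490,W[...,1]+253)<75)
Q=W[n]; r=cv2.minAreaRect(Q[:,:2].astype(np.float32)); print("block",len(Q),r,np.median(Q[:,2]))
for k in("block_hole0","block_hole1"):
    for d in env.landmark_of(f,k)[:3]: print("hole",round(d["score"],2),np.array(d["point"]),ray(f,d["point"],45))
# hole mask: enclosed non-top pixels
m=n.astype(np.uint8); c,h=cv2.findContours(m,cv2.RETR_CCOMP,cv2.CHAIN_APPROX_NONE)
for i,x in enumerate(c):
    if h[0][i][3]>=0 and cv2.contourArea(x)>60:
        P=np.array([ray(f,p[0],45) for p in x]); (cx,cy),rad=cv2.minEnclosingCircle(P[:,:2].astype(np.float32)); print("circ",cx,cy,rad,P.mean(0),x.mean(0))
E
python3 k.py 7
```

```text
21.2 [ 589.5 -234.8  220.9] [179.9  -0.1 175.9] [-0.6 -0.6 -1.2]
[ 514.2 -229.7  391.6]
block 5789 ((491.24212646484375, -251.23440551757812), (96.17916870117188, 64.1029281616211), 87.96162414550781) 44.844679233236434
hole 0.94 [281.6  99.8] [ 492.7 -227.5   45. ]
hole 0.72 [349.7 232.3] [ 641.3 -160.3   45. ]
hole 0.62 [236.9  97.7] [ 487.4 -272.9   45. ]
hole 0.94 [281.6  99.8] [ 492.7 -227.5   45. ]
hole 0.72 [349.7 232.3] [ 641.3 -160.3   45. ]
hole 0.62 [236.9  97.7] [ 487.4 -272.9   45. ]
circ 490.4588317871094 -274.8536376953125 8.86771297454834 [ 490.4 -274.9   45. ] [[235.2 100.9]]
circ 492.1503601074219 -227.0901336669922 8.857991218566895 [ 492.3 -227.3   45. ] [[281.8  99.3]]
```

View pics/w7.png

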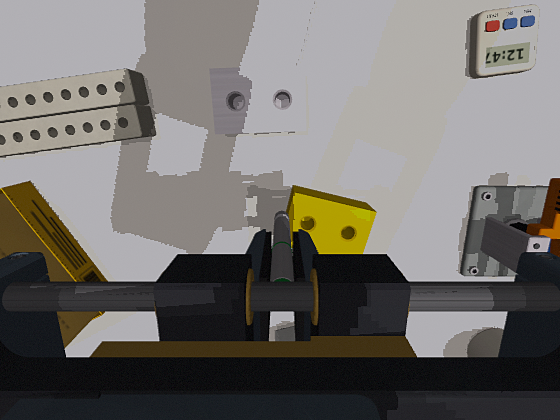

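The picture shows the grey block's two bores at (236,101) and (282,99), and the held tube hanging vertically at (281,215–280). I'll fit the tube axis in the same camera.

```bash
cat > t.py <<'E'
from h import *
from scipy.optimize import least_squares
np.set_printoptions(precision=1,suppress=True)
e=np.array(env.state()["ee_pos"]); f=env.grab_frame("wrist"); W=cloud(f); print(e)
m=(np.hypot(W[...,0]-e[0],W[...,1]-e[1])<14)&(W[...,2]<e[2]-4)&(W[...,2]>e[2]-95)
Q=W[m]; print(len(Q),Q[:,2].min(),Q[:,2].max(),Q.mean(0))
for lo,hi in ((-95,-60),(-60,-30),(-30,-4),(-95,-4)):
    q=Q[(Q[:,2]>e[2]+lo)&(Q[:,2]<e[2]+hi)]
    if len(q)>8: print(lo,hi,len(q),q.min(0),q.max(0),least_squares(lambda p:np.hypot(q[:,0]-p[0],q[:,1]-p[1])-6,q.mean(0)[:2]+[4,0],loss="soft_l1").x-e[:2])
E
python3 t.py
```

```text
[ 589.9 -234.   221.6]
592 140.42571333748674 217.5582189614707 [ 585.3 -233.9  185.5]
-95 -60 109 [ 583.7 -240.1  140.4] [ 589.6 -228.2  161.4] [ 0.5 -0.3]
-60 -30 212 [ 583.5 -240.   161.7] [ 589.2 -228.2  191.6] [ 0.1 -0.2]
-30 -4 271 [ 583.3 -240.   191.7] [ 589.  -228.2  217.6] [ 0.  -0.1]
-95 -4 592 [ 583.3 -240.1  140.4] [ 589.6 -228.2  217.6] [ 0.1 -0.2]
```

Emit:
move_arm(plan=[[[-3,0.2,0],0,1],[[-4,0.3,0],0,1],[[-2.8,0.2,-1],0,1],[[0,0,-3.5],0,1],[[0,0,-3],0,1]])

```text
time_s: 21.9
ee_pos: [491.4, -227.6, 147.2]
ee_rot: [-180.0, 0.1, 176.0]
force: [0.4, -0.1, -1.0]
gripper_width: 11.2
gripper_force: 20.0
```

Emit:
move_arm(plan=[[[0,0,-0.6],0,1],[[0,0,0],0,1],[[0,0,0],0,1]])

```text
time_s: 22.2
ee_pos: [493.0, -228.7, 142.4]
ee_rot: [-180.0, 0.1, 176.0]
force: [1.0, -0.5, -0.8]
gripper_width: 11.4
gripper_force: 20.0
```

Emit:
move_arm(plan=[[[-0.05,0.16,0],0,1],[[0,0,0],0,1],[[0,0,0],0,1]])

```text
time_s: 22.5
ee_pos: [491.6, -227.1, 141.7]
ee_rot: [-180.0, 0.1, 175.9]
force: [0.6, 0.3, -0.5]
gripper_width: 11.2
gripper_force: 20.0
```

```bash
python3 g.py 8 | grep -v "hole 0.*6[0-9][0-9]\."; python3 -c "
from workcell import env
print(env.state()['ee_pos'])"
```

```text
22.5 [ 491.6 -227.1  141.7] [-180.     0.1  175.9] [ 0.6  0.3 -0.5] [ -26.    18.6  100.4    0.    61.  -112. ]
scene (-25, -5) 11 axis [ 491.2 -228.9] zmin 117.26787139640498 rel tcp [-0.4 -1.8]
scene (-45, -25) 37 axis [ 491.2 -228. ] zmin 96.81680638171485 rel tcp [-0.4 -0.9]
scene (-65, -45) 48 axis [ 490.9 -228. ] zmin 77.4801095188775 rel tcp [-0.7 -0.9]
scene (-90, -65) 39 axis [ 491.3 -227.3] zmin 59.986835382979166 rel tcp [-0.3 -0.2]
scene block ((490.3821105957031, -251.9628143310547), (97.4456558227539, 64.96161651611328), 87.91282653808594) 45.01920371441412
hole 0.84 [297.4 328.4] [ 489.4 -280.    45. ]
hole 0.75 [278.3 305.8] [ 484.3 -225.1   45. ]
side (-25, -5) 61 axis [ 493.1 -228.6] zmin 116.84197571602613 rel tcp [ 1.5 -1.4]
side (-45, -25) 70 axis [ 493.5 -228.6] zmin 96.823730973171 rel tcp [ 1.8 -1.5]
side (-65, -45) 67 axis [ 493.2 -228.8] zmin 77.19120714264676 rel tcp [ 1.6 -1.7]
side (-90, -65) 44 axis [ 493.4 -227.9] zmin 58.3309244619752 rel tcp [ 1.8 -0.8]
side block ((492.96929931640625, -253.03590393066406), (99.08446502685547, 64.66112518310547), 87.81742858886719) 44.258515439355904
hole 0.73 [265.4 278.1] [ 493.1 -229.1   45. ]
hole 0.56 [274.4 290.6] [ 495.1 -274.1   45. ]
[ 491.21585303 -227.03072851  141.01506269]
```

Both cameras put the tube axis within 0.5 mm of the bore, so I descend.

Emit:
move_arm(plan=[[[0.03,0,-0.7],0,1],[[0,0,-0.7],0,1],[[0,0,-0.5],0,1],[[0,0,0],0,1]])

```text
time_s: 23.2
ee_pos: [490.7, -226.6, 120.7]
ee_rot: [179.9, -0.1, 175.9]
force: [0.4, -0.2, -0.4]
gripper_width: 11.5
gripper_force: 20.0
```

Emit:
move_arm(plan=[[[0,0,-0.8],0,1],[[0,0,-0.8],0,1],[[0,0,-0.7],0,1],[[0,0,-0.4],0,1],[[0,0,0],0,1]])

```text
time_s: 23.7
ee_pos: [491.1, -226.8, 94.2]
ee_rot: [180.0, -0.1, 175.9]
force: [-0.3, -0.3, -0.5]
gripper_width: 11.3
gripper_force: 20.0
```

Emit:
move_arm(plan=[[[0,0,0],0,1],[[0,0,0],0,1]])

```text
time_s: 23.9
ee_pos: [491.8, -227.1, 95.3]
ee_rot: [-180.0, 0.0, 175.9]
force: [0.6, -0.5, -0.2]
gripper_width: 11.5
gripper_force: 20.0
```

Emit:
move_arm(plan=[[[0,0,-0.2],0,1],[[0,0,-0.15],0,1],[[0,0,0],0,1],[[0,0,0],0,1]])

```text
time_s: 24.3
ee_pos: [491.5, -227.0, 91.5]
ee_rot: [180.0, -0.0, 175.9]
force: [0.3, -0.0, -1.2]
gripper_width: 11.5
gripper_force: 20.0
```

Emit:
move_arm(plan=[[[0,0,-0.06],0,1],[[0,0,0],0,1],[[0,0,0],0,1]])

```text
time_s: 24.6
ee_pos: [491.6, -227.1, 91.0]
ee_rot: [-180.0, 0.0, 175.9]
force: [0.5, 0.5, -0.1]
gripper_width: 11.5
gripper_force: 20.0
```

Within about a millimetre of the floor: release, then lift straight up.

Emit:
move_arm(plan=[[[0,0,-0.04],0,1],[[0,0,0],0,0.8],[[0,0,0],0,0.5],[[0,0,0],0,0.3],[[0,0,0],0,0]])

```text
time_s: 25.1
ee_pos: [491.4, -226.9, 90.4]
ee_rot: [180.0, -0.0, 175.9]
force: [0.4, 0.1, -0.3]
gripper_width: 39.2
gripper_force: 0.0
```

Emit:
move_arm(plan=[[[0,0,0],0,0],[[0,0,0],0,0],[[0,0,2],0,0],[[0,0,4],0,0],[[0,0,5],0,0]])

```text
time_s: 25.6
ee_pos: [490.2, -226.4, 199.9]
ee_rot: [179.9, -0.3, 175.9]
force: [1.2, 0.3, -0.4]
gripper_width: 79.7
gripper_force: 0.0
```

Emit:
move_arm(plan=[[[-1,0,4],0,0],[[-4,4,0],0,0],[[-4,4,0],0,0],[[0,0,0],0,0],[[0,0,0],0,0]])

```text
time_s: 26.1
ee_pos: [410.5, -155.9, 241.0]
ee_rot: [-180.0, 0.1, 176.0]
force: [0.4, 0.1, -0.3]
gripper_width: 91.1
gripper_force: 0.0
```

```bash
python3 - <<'E'
from h import *
np.set_printoptions(precision=1,suppress=True)
s=env.state(); print(s["time_s"],s["ee_pos"],s["force"],s["gripper_width"])
f=env.grab_frame("scene"); W=cloud(f)
m=(np.hypot(W[...,0]-491,W[...,1]+228)<30)&(W[...,2]>50)&(W[...,2]<160)
Q=W[m]; print("tube",len(Q),Q.max(0),Q[Q[:,2]>115].mean(0),Q[Q[:,2]<70].mean(0))
a=cv2.resize(f["frame"][120:380,160:400][:,:,::-1],(554,600),interpolation=cv2.INTER_CUBIC); cv2.imwrite("pics/end.png",a)
E
```

```text
26.1 [ 410.5 -155.9  241. ] [ 0.4  0.1 -0.3] 91.12857803546315
tube 229 [ 496.5 -223.3  134.6] [ 489.5 -230.5  127.2] [ 488.2 -231.4   59.3]
```

View pics/end.png

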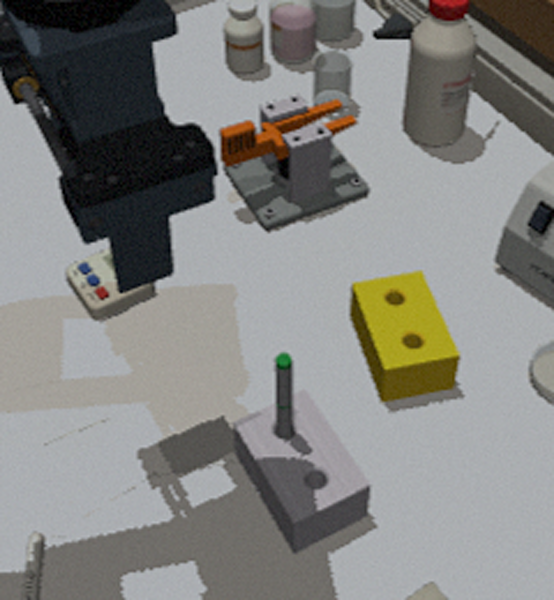

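The tube stands in the grey block's bore at (285,395), and the fork is still wedged under the lips at (285,135). Nothing else has moved, so I hand in.

```bash
python3 -c "
from workcell import env
print(env.job_done())"
```

```text
the job is handed in; nothing more can be done
None
```

I handed in the job after about 26 s on the robot's clock: the fork is wedged under the lips (set with about 10 N) and let go, and the tube came out freely and stands upright in the aluminium block's y = +24 mm bore; the last picture shows the bystanders it covers undisturbed.

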